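Set and lock the pattern wheel of a cell-welding jig

TASK

Turn the dark pattern wheel by its bar knob until the sector with the three round cell caps shows in the window of the metal plate. Then push the round lock head fully down, and if the sprung pin under it has not dropped into the wheel's slot, ease the wheel a little either way until it does. Push the head gently, do not force the wheel against the pin, and leave the other things on the bench alone.

Things in the scene. Friction and masses are not known exactly. Their poses are not given: they have to be found in the camera images.
- jig: Fixed blue base box 210 x 200 x 36 mm; origin under its centre on the bench, z up, on the wheel's axis. On its -x side a fixed aluminium plate, 90 mm wide, underside 63 and top 71 mm above the bench, reaches over the wheel from x = -105 to -20 mm of the jig's frame. It has a 36 x 42 mm window and, farther out, a brass bush (top at 75 mm) for the lock.
- wheel: Flat dark wheel with a grey rim, 170 mm across, 14 mm thick, top 59 mm above the bench; origin on its axis at its underside, z up. Its -x axis points to the marked sector (three white caps in a triangle); five others carry one cap. Dry friction 0.2 N m; stays where left. Each sector has an 11 mm slot in the rim, but the rim is clamped on up to 0.12 rad off the sectors, either way: not measured.
- mark (a point): Middle of the marked sector on the wheel's top face, 44 mm from the wheel's axis. It starts 0.7 to 2.7 rad counter-clockwise (from above) of the window, so turn the wheel clockwise; its stops lie 0.5 rad clockwise and 3.1 rad counter-clockwise of the window.
- window (a point): Centre of the window at the height of the wheel's top face, 44 mm from the wheel's axis on the jig's -x side. The mark belongs here, within 7 mm; where exactly, the slot under the lock pin decides.
- knob (a point): Centre of the metal bar knob on the wheel's axis, 97 mm above the bench: a bar 44 mm long (along the wheel's x axis), 14 mm wide (along its y axis), from 80 to 114 mm above the bench, on a 22 mm stem. Pinch it across its width from above; the fingers clear the plate while their tips stay above 76 mm.
- lock_top (a point): Centre of the top of the lock's black round head (24 mm across, 14 mm thick), 75 mm from the wheel's axis on the jig's -x side, straight beyond the window. It starts 99 to 103 mm above the bench; fully down, at a firm stop, it is 85 mm above it.
- lock: The lock: a push head on the plate; origin under the head, 14 mm below its top. Moves straight down only; needs 7 N, up to 13 N when its pin rides on the rim; stays where left. Over 35 N harms it. Inside it a 9 mm steel pin (8 mm at its end) is sprung downwards with 2.5 to 5 N: it may stop on the rim while the head goes down, and snaps into the slot when that comes within about 1 mm.
- pin_tip (a point): Lower end of the sprung pin: 61 to 66 mm above the bench at the start, 59 mm while it rides on the rim, 47.5 mm when it is locked in the slot. A small brass stud beyond the head rises and falls with it (its top 41 mm higher than the tip). Once in the slot the pin blocks the wheel; turning on against it with more than 20 N (1.5 N m at the knob beyond the friction) harms it.
- cell: Loose blue upright battery cell, 32 mm across, 70 mm tall, origin under its centre: a bystander.
- tape: Loose brown roll ring 84 mm across, 45 mm high, lying flat, origin under its centre: a bystander.
- bowl: Loose small white bowl 100 mm across, 50 mm high, origin under its centre: a bystander.

How it is judged:
On the way, in this order (a step that is already met when the one before it is completed fails the run):
1. the marked sector stands in the window (within 8 mm of its centre) with the lock pin still above the wheel (horizontal distance between mark and window below 0.008 m and z of pin_tip in the frame of jig above 0.0575 m), for 0.2 s.
2. the lock head is down and its pin is in the slot, with the marked sector in the window (horizontal distance between mark and window below 0.007 m and z of pin_tip in the frame of jig below 0.0495 m), for 0.2 s.
At the end, for the whole second after the job is handed in: The marked sector shows in the window (mark within 7 mm of the window's centre), the lock head is down and its pin has dropped into the slot (pin tip no more than 49.5 mm above the bench, 2 mm from its lowest), and the wheel is at rest (all of step 2 and angular speed of wheel below 0.05 rad/s); the robot touches nothing.
It fails at once if the lock head is pressed with more than 35 N (contact force between any of the fingers, the arm and lock above 35 N).
It fails at once if the wheel is forced against the lock pin with more than 20 N (contact force between lock and wheel above 20 N).
It fails at once if a bystander is pushed more than 20 mm or tipped (distance of any of cell, tape, bowl from where it was at the start of the episode above 0.02 m or angle between any of cell, tape, bowl's own z axis and vertical above 0.3 rad).
It also fails if it takes over 72 s, if anything falls off the work surface, if the arm or the gripper's body presses on something with over 40 N, if the wrist force passes 120 N, or if a joint passes its speed limit or range.

ROBOT

A 6-joint arm with a two-finger parallel gripper is mounted at the origin on the work surface. World frame = base frame: x ahead of the robot, y to its left, z up, the work surface at z = 0. Lengths are in m, angles in rad, forces in N, time in s.
With the tool pointing down it reaches from about 0.35 to 0.775 m from the base axis. Payload 5.5 kg.
Tool frame: the origin (TCP) lies midway between the tips of the shut fingers; the grasp point (between the pads) lies 19 mm behind it; z points along the fingers, y is the line along which they close (so a half turn about z gives the same grasp; the last joint's range is limited). The gripper opens to 85 mm and grips with 20 to 120 N. Pads are 22 mm wide; open, the fingers measure 114 mm over their backs; the gripper's body (76 mm by 85 mm) begins 54 mm behind the grasp point. The pads swing forward as they close: fully open they stand 13 mm farther back than shut.
Start: joints at [1.115, 0.313, 0.046, 1.304, 0, 1.431], TCP at [0.179, 0.547, 0.231] pointing down, gripper open.
Joint ranges: [-2.76, 2.76], [-0.86, 1.69], [-1.03, 1.26], [-2.2, 2.34], [-1.47, 1.5], [-3.14, 3.14]. Speed limits (rad/s): [2.57, 2.57, 3.14, 3.14, 3.14, 3.14].

INTERFACE

Orientations are given as a unit quaternion [w, x, y, z].
In Python, from workcell import env gives the robot as it stands. The module is installed in compiled form; this text tells all that it offers.
- The arm moves only by the tool servo_tool, never from a script. Its argument "increments" is a list of rows, each an object of numbers: "grip": the closure, from 0 (fully open) to 1 (shut); "x", "y", "z": the shift along the tool's x, y, z in mm; "roll": the turn about the tool's z in degrees. In form: [{"grip": .., "x": .., "y": .., "z": .., "roll": ..}, ...]. A call has 1 to 5 rows; each row shifts and turns the commanded pose from where the row before left it, along the tool's axes as they then stand; what a row does not reach is not made up. A row lasts 1/12 s, in which the tool goes at most 41.7 mm and 7.16 degrees, less where a joint would pass 70% of its speed; a pose out of reach is approached as far as the arm can. A call is refused whole if a number of a shift passes 41.7 or a number of a turn 7.16, either way. A call with a gripper value outside its range is refused whole. The fingers move at their own pace and stop on an object; "grip_force" is the grip in N (left out, the last holds). Time passes only in rows, so rows that do not move let the fingers close. It gives the time, the measured TCP pose, the force, the opening and the grip force at its end, in the units of the state.
- env.get_state(): the state, without advancing time (a new reading comes with each control period).
- env.read_camera(name): name is "side" or "top"; returns the picture (480x640x3 uint8, red, green, blue); there is no depth.
- env.get_calibration(name): a dict with "vertical_fov" (degrees; the focal length in pixels is half the picture's height over the tangent of half this angle, whatever the lens; pixels are square), "cx", "cy" (the principal point, pixels), "rvec" (rotation vector, rad) and "tvec" (3), from world to camera coordinates, as OpenCV has them. Camera axes: x right, y down, z forward; pixel columns grow to the right and rows downward; lengths in m; the calibration is good to about 2 mm. A picture is of the moment at which its call begins. get_calibration takes no time and is no camera call.
- env.hand_in(): hands the job in; it is judged then, once.
The state is a dict: "clock": time; "joint_pos": joint angles; "qvel": joint speeds; "tau": joint torques, N m; "tcp_pos": TCP position; "orientation": TCP orientation; "wrist_force": force on the tool from outside, world axes, zero at the start; "ft_torque": the same for the moment, N m; "finger_gap": finger opening in m; "grip_force": force on a finger pad.
Only numpy, scipy, OpenCV 4.12 (cv2) and the standard library are available. Lean on these libraries where they do the work, as an engineer would, in place of code of your own. Each camera call takes 0.05 s, during which the arm holds its last target. There are 200 camera calls.

## Working session

There is one attempt and no reset: what is moved stays moved. The work goes in short steps, Python scripts to look and compute and a tool call to move; the robot and the scene stay as the last step left them, time stands still between calls to the robot, and variables do not carry over. Pictures are saved under pics/ and viewed, at most 10 in all, crops included, and the job is handed in when it is done.

Besides the shell and the picture viewer there is one more tool, called after "Request:" as name(argument=value, ...) on one line, values as JSON. servo_tool: Moves the arm, as the interface text tells. Its arguments: {"type":"object","properties":{"increments":{"type":"array"},"grip_force":{"type":"number"}},"required":["increments"]}

```bash
mkdir -p pics
cat > h.py <<'E'
import numpy as np, cv2
from workcell import env
def snap(n,f):
    im=env.read_camera(n); cv2.imwrite(f'pics/{f}.png',im[:,:,::-1]); return im
def cal(n):
    c=env.get_calibration(n); f=240/np.tan(np.radians(c['vertical_fov'])/2)
    return np.array([[f,0,c['cx']],[0,f,c['cy']],[0,0,1]]),cv2.Rodrigues(np.array(c['rvec'],float))[0],np.array(c['tvec'],float)
def at_z(n,u,v,z):
    K,R,t=cal(n); d=R.T@np.linalg.solve(K,[u,v,1]); o=-R.T@t
    return o+d*(z-o[2])/d[2]
def proj(n,p):
    K,R,t=cal(n); q=K@(R@np.array(p)+t); return q[:2]/q[2]
E
python3 - <<'E'
from h import *
a=snap('top','t0'); b=snap('side','s0')
for n in('top','side'):
    K,R,t=cal(n); print(n,K[0,0],-R.T@t,R[2], env.get_calibration(n).keys())
s=env.get_state(); print(s)
E
```

```text
top 542.2703665650946 [0.51926433 0.01720179 0.91439051] [ 0.15815323  0.01339331 -0.98732374] dict_keys(['vertical_fov', 'cx', 'cy', 'rvec', 'tvec'])
side 510.60804850005763 [0.5755336  0.76798744 0.62446637] [ 0.04598943 -0.81866351 -0.57242906] dict_keys(['vertical_fov', 'cx', 'cy', 'rvec', 'tvec'])
{'clock': 0.1, 'joint_pos': array([1.11539976e+00, 3.13936836e-01, 4.51071937e-02, 1.30362770e+00,
       3.00901616e-05, 1.43119720e+00]), 'qvel': array([-0.00197248, -0.00023092,  0.00326748,  0.00135067, -0.00023042,
        0.00047372]), 'tau': array([ 1.81391217e-03, -4.81726491e+01,  2.99242848e+01,  1.27832484e-02,
       -1.97051559e-04, -3.53894194e-06]), 'tcp_pos': array([0.17837664, 0.54614965, 0.23049747]), 'orientation': array([-2.57829675e-04,  1.57243373e-01,  9.87559533e-01, -7.89614766e-04]), 'wrist_force': array([ 0.86935801, -0.57297109,  1.4748591 ]), 'ft_torque': array([ 0.00059765, -0.02237137,  0.04314017]), 'grip_force': 0.0, 'finger_gap': 0.08530735095114954}
```

View pics/t0.png

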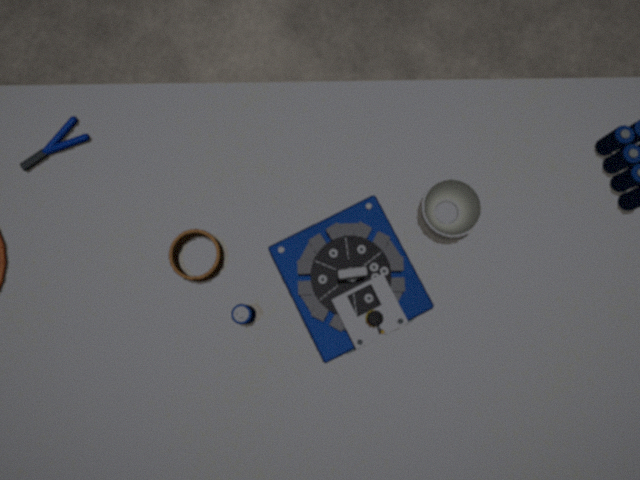

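View pics/s0.png

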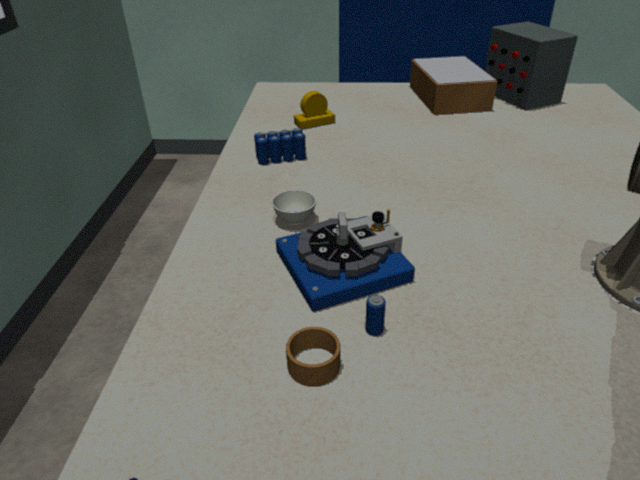

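The top view shows the jig at about (350,278) with the knob at (352,272), three caps at about (378,270), the window at about (367,299) and the black head at (375,318). The tape, cell and bowl are clear of it. I'll enlarge the jig next.

Run:
```python
from h import *
im=cv2.imread('pics/t0.png')[190:370,260:440]
cv2.imwrite('pics/t0c.png',cv2.resize(im*1,(720,600)[:1]*2 if 0 else (600,600),interpolation=cv2.INTER_CUBIC))
for n,u,v,z in [('base TL',269,247,.036),('TR',375,196,.036),('BR',433,306,.036),('BL',324,362,.036),('knob',352,272,.114),('win',367,299,.071),('head',375,318,.101),('caps',378,270,.06),('bowl',450,210,.05),('cell',243,314,.07),('tape',196,255,.045)]:
    print(n,at_z('top',u,v,z).round(4))
```

```text
base TL [0.6424 0.1059 0.036 ]
TR [ 0.7261 -0.0695  0.036 ]
BR [ 0.5445 -0.1579  0.036 ]
BL [0.458  0.0176 0.036 ]
knob [ 0.593  -0.0251  0.114 ]
win [ 0.555  -0.0497  0.071 ]
head [ 0.5257 -0.0586  0.101 ]
caps [ 0.6008 -0.0689  0.06  ]
bowl [ 0.6983 -0.1889  0.05  ]
cell [0.5336 0.142  0.07  ]
tape [0.6292 0.2233 0.045 ]
```

View pics/t0c.png

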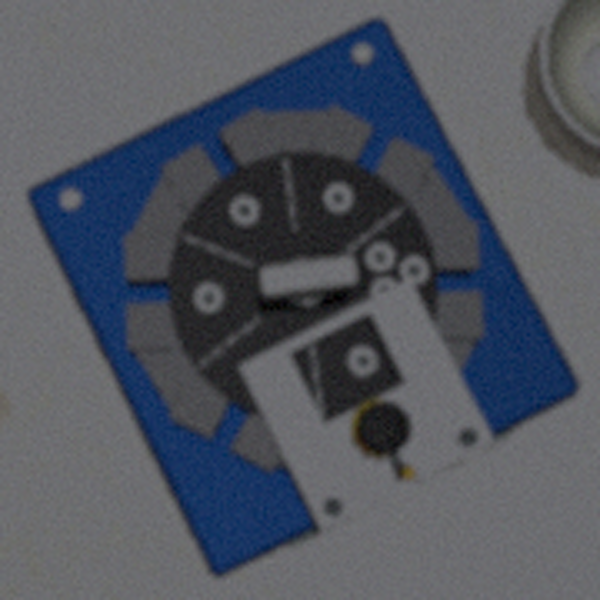

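The enlarged crop shows the caps at crop pixels (379,257), (413,270) and (385,290), right of the bar, which runs from (262,282) to (355,268). Single caps are at (245,210), (338,197), (208,297) and (363,361). The jig centre from its corners agrees with the knob, and the head is where it should be.

Run:
```python
from h import *
P=lambda x,y,z:at_z('top',260+x*.3,190+y*.3,z)[:2]
c=np.array([.5928,-.0256])
m=np.mean([P(*p,.061) for p in[(379,257),(413,270),(385,290)]],0)-c
A=lambda d:np.degrees(np.arctan2(d[1],d[0]))
print('mark',m,np.hypot(*m),A(m))
for p in[(245,210),(338,197),(208,297),(363,361)]:
    d=P(*p,.061)-c; print(np.hypot(*d),A(d))
b=P(355,268,.114)-P(262,282,.114); print('bar',np.hypot(*b),A(b), (P(355,268,.114)+P(262,282,.114))/2)
w=[P(*p,.071) for p in[(292,353),(375,318),(403,383),(325,420)]]; w=np.mean(w,0)-c; print('win',np.hypot(*w),A(w))
h=P(382,428,.101)-c; print('head',np.hypot(*h),A(h))
```

```text
mark [ 0.00526154 -0.04269108] 0.04301409079390174 -82.9739049967961
0.044355353104000975 36.702116474765006
0.045050727006023125 -23.264579770138333
0.04484323216814334 97.2523865917979
0.04577327773862204 -142.4348069844141
bar 0.041710432019293225 -81.92255429937896 [ 0.59229848 -0.02585742]
win 0.04496472149278287 -153.00274346081378
head 0.07502205139445724 -154.45765459964053
```

Request:
servo_tool(increments=[{"x": -28.5, "y": -20.8, "z": 0, "roll": 0, "grip": 0}, {"x": -28.5, "y": -20.8}, {"x": -28.5, "y": -20.8}, {"x": -28.5, "y": -20.8}, {"x": -28.5, "y": -20.8}], grip_force=40)

```text
invalid input at $.increments[1]: expected keys grip, x, y, z, roll
```

Request:
servo_tool(increments=[{"x": -28.5, "y": -20.8, "z": 0, "roll": 0, "grip": 0}, {"x": -28.5, "y": -20.8, "z": 0, "roll": 0, "grip": 0}, {"x": -28.5, "y": -20.8, "z": 0, "roll": 0, "grip": 0}, {"x": -28.5, "y": -20.8, "z": 0, "roll": 0, "grip": 0}, {"x": -28.5, "y": -20.8, "z": 0, "roll": 0, "grip": 0}], grip_force=40)

```text
clock: 0.52
tcp_pos: [0.282, 0.402, 0.2309]
orientation: [-0.0, 0.157, 0.988, -0.0]
wrist_force: [0.3, 0.3, 0.2]
finger_gap: 0.0853
grip_force: 0.0
```

Request:
servo_tool(increments=[{"x": -28.5, "y": -20.8, "z": 0, "roll": 0, "grip": 0}, {"x": -28.5, "y": -20.8, "z": 0, "roll": 0, "grip": 0}, {"x": -28.5, "y": -20.8, "z": 0, "roll": 0, "grip": 0}, {"x": -28.5, "y": -20.8, "z": 0, "roll": 0, "grip": 0}, {"x": -28.5, "y": -20.8, "z": 0, "roll": 0, "grip": 0}])

```text
clock: 0.93
tcp_pos: [0.3853, 0.2587, 0.2311]
orientation: [-0.0, 0.157, 0.988, -0.0]
wrist_force: [0.5, 0.3, -0.0]
finger_gap: 0.0857
grip_force: 0.0
```

Request:
servo_tool(increments=[{"x": -28.5, "y": -20.8, "z": 0, "roll": 0, "grip": 0}, {"x": -28.5, "y": -20.8, "z": 0, "roll": 0, "grip": 0}, {"x": -28.5, "y": -20.8, "z": 0, "roll": 0, "grip": 0}, {"x": -28.5, "y": -20.8, "z": 0, "roll": 0, "grip": 0}, {"x": -28.5, "y": -20.8, "z": 0, "roll": 0, "grip": 0}])

```text
clock: 1.35
tcp_pos: [0.4885, 0.1156, 0.231]
orientation: [-0.0, 0.157, 0.988, 0.0]
wrist_force: [0.3, 0.1, 1.0]
finger_gap: 0.0852
grip_force: 0.0
```

Request:
servo_tool(increments=[{"x": -28.5, "y": -20.8, "z": 0, "roll": 0, "grip": 0}, {"x": -28.5, "y": -20.8, "z": 0, "roll": 0, "grip": 0}, {"x": -28.5, "y": -20.8, "z": 0, "roll": 0, "grip": 0}, {"x": -28.5, "y": -20.8, "z": 0, "roll": 0, "grip": 0}, {"x": -28.5, "y": -20.8, "z": 0, "roll": 0, "grip": 0}])

```text
clock: 1.77
tcp_pos: [0.5917, -0.0275, 0.2308]
orientation: [-0.0, 0.157, 0.988, 0.0]
wrist_force: [0.8, 0.1, -0.7]
finger_gap: 0.0854
grip_force: 0.0
```

Request:
servo_tool(increments=[{"x": 0, "y": 0, "z": 0, "roll": 7, "grip": 0}, {"x": 0, "y": 0, "z": 0, "roll": 7, "grip": 0}, {"x": 0, "y": 0, "z": 0, "roll": 7, "grip": 0}, {"x": 0, "y": 0, "z": 0, "roll": 7, "grip": 0}, {"x": 0, "y": 0, "z": 0, "roll": 7, "grip": 0}])

```text
clock: 2.18
tcp_pos: [0.5909, -0.0261, 0.2306]
orientation: [-0.001, 0.45, 0.893, -0.0]
wrist_force: [-0.8, -1.0, -0.2]
finger_gap: 0.0851
grip_force: 0.0
```

Request:
servo_tool(increments=[{"x": 0, "y": 0, "z": 0, "roll": 7, "grip": 0}, {"x": 0, "y": 0, "z": 0, "roll": 7, "grip": 0}, {"x": 0, "y": 0, "z": 0, "roll": 7, "grip": 0}, {"x": 0, "y": 0, "z": 0, "roll": 7, "grip": 0}, {"x": 0, "y": 0, "z": 0, "roll": 2, "grip": 0}])

```text
clock: 2.6
tcp_pos: [0.5909, -0.0258, 0.2307]
orientation: [-0.001, 0.665, 0.747, -0.0]
wrist_force: [0.1, 0.3, -0.9]
finger_gap: 0.0852
grip_force: 0.0
```

```bash
cat >> h.py <<'E'
from scipy.spatial.transform import Rotation as Rn
def rep(target=None):
    s=env.get_state(); q=s['orientation']; R=Rn.from_quat([q[1],q[2],q[3],q[0]]).as_matrix()
    print('t',s['clock'],'tcp',s['tcp_pos'].round(4),'yang',np.degrees(np.arctan2(R[1,1],R[0,1])).round(2),'zax',R[:,2].round(3),'j',s['joint_pos'].round(3))
    print('F',s['wrist_force'].round(2),'M',s['ft_torque'].round(3),'gap',round(s['finger_gap'],4),'grip',round(s['grip_force'],1))
    if target is not None: print('tool shift mm',(R.T@(np.array(target)-s['tcp_pos'])*1000).round(1))
E
python3 -c "
from h import *
rep([.5926,-.0256,.082])"
```

```text
t 2.6 tcp [ 0.5909 -0.0258  0.2307] yang 6.59 zax [-0.001  0.    -1.   ] j [-0.179  0.347  0.092  1.317  0.     1.276]
F [ 0.1   0.27 -0.9 ] M [ 0.014  0.063 -0.038] gap 0.0852 grip 0.0
tool shift mm [-1.000e-01  1.900e+00  1.487e+02]
```

Request:
servo_tool(increments=[{"x": 0, "y": 1.9, "z": 30, "roll": 0, "grip": 0}, {"x": 0, "y": 0, "z": 35, "roll": 0, "grip": 0}, {"x": 0, "y": 0, "z": 35, "roll": 0, "grip": 0}, {"x": 0, "y": 0, "z": 30, "roll": 0, "grip": 0}, {"x": 0, "y": 0, "z": 18, "roll": 0, "grip": 0}])

```text
clock: 3.02
tcp_pos: [0.5905, -0.0251, 0.0791]
orientation: [-0.002, 0.663, 0.748, -0.001]
wrist_force: [1.0, -0.4, 0.5]
finger_gap: 0.0858
grip_force: 0.0
```

Request:
servo_tool(increments=[{"x": 0, "y": 0, "z": 0, "roll": 0, "grip": 0.5}, {"x": 0, "y": 0, "z": 0, "roll": 0, "grip": 0.75}, {"x": 0, "y": 0, "z": 0, "roll": 0, "grip": 1}, {"x": 0, "y": 0, "z": 0, "roll": 0, "grip": 1}, {"x": 0, "y": 0, "z": 0, "roll": 0, "grip": 1}], grip_force=40)

```text
clock: 3.43
tcp_pos: [0.5945, -0.0259, 0.0852]
orientation: [0.001, 0.663, 0.748, 0.001]
wrist_force: [0.2, 0.3, -0.1]
finger_gap: 0.0254
grip_force: 0.0
```

```bash
python3 -c "
from h import *
rep([.5926,-.0256,.082])"
```

```text
t 3.4333 tcp [ 0.5945 -0.0259  0.0852] yang 6.91 zax [ 0.003 -0.001 -1.   ] j [-0.178  0.429 -0.154  0.985  0.     1.272]
F [ 0.24  0.31 -0.14] M [-0.041  0.017  0.021] gap 0.0254 grip 0.0
tool shift mm [ 0.5 -1.9  3.2]
```

Request:
servo_tool(increments=[{"x": 0, "y": 0, "z": 0, "roll": 0, "grip": 1}, {"x": 0, "y": 0, "z": 0, "roll": 0, "grip": 1}, {"x": 0, "y": 0, "z": 0, "roll": 0, "grip": 1}], grip_force=60)

```text
clock: 3.68
tcp_pos: [0.594, -0.0258, 0.0851]
orientation: [0.001, 0.663, 0.749, 0.001]
wrist_force: [-0.3, -0.0, 6.0]
finger_gap: 0.0129
grip_force: 60.3
```

```bash
python3 -c "
from h import *
rep([.5926,-.0256,.082])"
```

```text
t 3.6833 tcp [ 0.594  -0.0258  0.0851] yang 6.92 zax [ 0.003 -0.001 -1.   ] j [-0.178  0.429 -0.154  0.985 -0.     1.272]
F [-0.32 -0.05  6.04] M [-0.089  0.325  0.11 ] gap 0.0129 grip 60.3
tool shift mm [ 0.4 -1.4  3. ]
```

Request:
servo_tool(increments=[{"x": 0, "y": 0, "z": 0, "roll": 3, "grip": 1}, {"x": 0, "y": 0, "z": 0, "roll": 5, "grip": 1}, {"x": 0, "y": 0, "z": 0, "roll": 6, "grip": 1}, {"x": 0, "y": 0, "z": 0, "roll": 6, "grip": 1}, {"x": 0, "y": 0, "z": 0, "roll": 5, "grip": 1}])

```text
clock: 4.1
tcp_pos: [0.5943, -0.0259, 0.085]
orientation: [0.001, 0.811, 0.585, 0.001]
wrist_force: [-0.2, 0.0, 5.3]
finger_gap: 0.0132
grip_force: 60.2
```

Request:
servo_tool(increments=[{"x": 0, "y": 0, "z": 0, "roll": 5, "grip": 1}, {"x": 0, "y": 0, "z": 0, "roll": 5, "grip": 1}, {"x": 0, "y": 0, "z": 0, "roll": 5, "grip": 1}, {"x": 0, "y": 0, "z": 0, "roll": 5, "grip": 1}, {"x": 0, "y": 0, "z": 0, "roll": 5, "grip": 1}])

```text
clock: 4.52
tcp_pos: [0.5946, -0.026, 0.085]
orientation: [0.001, 0.918, 0.396, 0.001]
wrist_force: [1.0, 0.2, 4.9]
finger_gap: 0.0128
grip_force: 60.1
```

Request:
servo_tool(increments=[{"x": 0, "y": 0, "z": 0, "roll": 5, "grip": 1}, {"x": 0, "y": 0, "z": 0, "roll": 5, "grip": 1}, {"x": 0, "y": 0, "z": 0, "roll": 5, "grip": 1}, {"x": 0, "y": 0, "z": 0, "roll": 4, "grip": 1}, {"x": 0, "y": 0, "z": 0, "roll": 2, "grip": 1}])

```text
clock: 4.93
tcp_pos: [0.5948, -0.0263, 0.085]
orientation: [0.001, 0.975, 0.223, 0.002]
wrist_force: [1.9, -0.9, 4.0]
finger_gap: 0.0127
grip_force: 60.1
```

```bash
python3 -c "
from h import *
rep()
a=snap('top','t1')
im=cv2.imread('pics/t1.png')[190:370,260:440]
b=snap('side','s1')[180:320,260:440][:,:,::-1]
cv2.imwrite('pics/c1.png',np.hstack([cv2.resize(im,(400,400),interpolation=3),cv2.resize(b,(400,400),interpolation=3)]))
rep()"
```

```text
t 4.9333 tcp [ 0.5948 -0.0263  0.085 ] yang -64.27 zax [ 0.004 -0.001 -1.   ] j [-1.790e-01  4.290e-01 -1.540e-01  9.840e-01 -1.000e-03  2.514e+00]
F [ 1.86 -0.94  4.04] M [-0.288  0.005  0.2  ] gap 0.0127 grip 60.1
t 5.0333 tcp [ 0.5948 -0.0262  0.085 ] yang -64.13 zax [ 0.004 -0.001 -1.   ] j [-0.179  0.429 -0.154  0.984 -0.     2.511]
F [ 1.91 -1.2   6.12] M [-0.251 -0.005 -0.177] gap 0.0133 grip 60.2
```

View pics/c1.png

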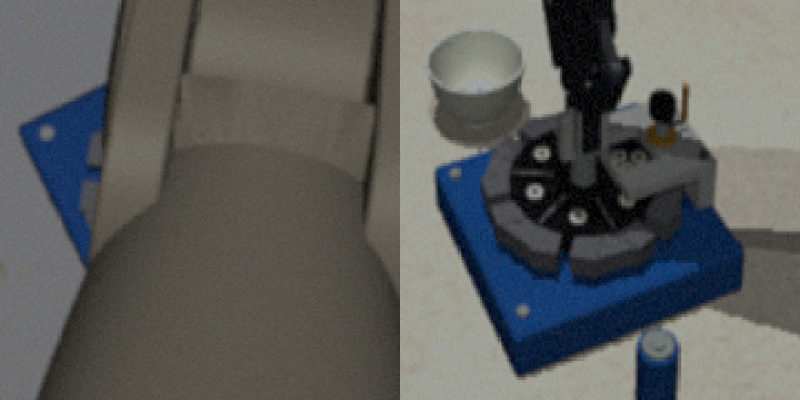

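The three caps show in the window and the pin's stud is high. I can measure the rim's offset from the sectors in the first picture, because the slots show blue there, and pre-align the slot before pushing the lock.

Run:
```python
from h import *
im=cv2.cvtColor(cv2.imread('pics/t0.png'),cv2.COLOR_BGR2RGB).astype(np.float32)
c=np.array([.5926,-.0257]); th=np.radians(np.arange(-180,180,.25))
def samp(r,z):
    uv=np.array([proj('top',[c[0]+r*np.cos(t),c[1]+r*np.sin(t),z]) for t in th],np.float32)
    return cv2.remap(im,uv[:,0].reshape(1,-1),uv[:,1].reshape(1,-1),cv2.INTER_LINEAR)[0]
def gaps(f,lo):
    out=[]
    for k in range(6):
        a=-82.9+60*k; d=(np.degrees(th)-a+180)%360-180; m=abs(d)<16
        w=np.clip(f[m]-lo,0,None); out.append((round((a+180)%360-180,1),round(float((w*d[m]).sum()/(w.sum()+1e-6)),2),round(float(w.max()),0)))
    return out
for z in(.059,.052,.045):
    f=np.mean([ (lambda s:s[:,2]-s[:,0])(samp(r,z)) for r in(.070,.073,.076,.079)],0)
    print(z,gaps(f,30))
# caps (r=44mm, bright)
f=np.mean([samp(r,.061).mean(1) for r in(.041,.044,.047)],0); print('caps',[(g[0],g[1]) for g in gaps(f,90)])
```

```text
Traceback (most recent call last):
  File "h.py", line 12, in proj
    K,R,t=cal(n); q=K@(R@np.array(p)+t); return q[:2]/q[2]
          ~~~^^^
  File "h.py", line 6, in cal
    c=env.get_calibration(n); f=240/np.tan(np.radians(c['vertical_fov'])/2)
ValueError: time passes only in moves, steps and waits
```

```bash
sed -i 's/^def cal(n)/import functools\n@functools.lru_cache\ndef cal(n)/' h.py
python3 - <<'E'
from h import *
im=cv2.cvtColor(cv2.imread('pics/t0.png'),cv2.COLOR_BGR2RGB).astype(np.float32)
c=np.array([.5926,-.0257]); th=np.radians(np.arange(-180,180,.25))
def samp(r,z):
    uv=np.array([proj('top',[c[0]+r*np.cos(t),c[1]+r*np.sin(t),z]) for t in th],np.float32)
    return cv2.remap(im,uv[:,0].reshape(1,-1),uv[:,1].reshape(1,-1),cv2.INTER_LINEAR)[0]
def gaps(f,lo):
    out=[]
    for k in range(6):
        a=-82.9+60*k; d=(np.degrees(th)-a+180)%360-180; m=abs(d)<16
        w=np.clip(f[m]-lo,0,None); out.append((round((a+180)%360-180,1),round(float((w*d[m]).sum()/(w.sum()+1e-6)),2),round(float(w.max()),0)))
    return out
for z in(.059,.052,.045):
    f=np.mean([ (lambda s:s[:,2]-s[:,0])(samp(r,z)) for r in(.070,.073,.076,.079)],0)
    print(z,gaps(f,30))
f=np.mean([samp(r,.061).mean(1) for r in(.041,.044,.047)],0); print('caps',[(g[0],g[1]) for g in gaps(f,90)])
E
```

```text
0.059 [(-82.9, -6.07, 43.0), (-22.9, -5.35, 46.0), (37.1, -5.03, 43.0), (97.1, -4.99, 48.0), (157.1, -5.67, 49.0), (-142.9, 0.0, 0.0)]
0.052 [(-82.9, -5.72, 43.0), (-22.9, -5.41, 45.0), (37.1, -5.52, 43.0), (97.1, -5.44, 49.0), (157.1, -5.65, 49.0), (-142.9, 0.0, 0.0)]
0.045 [(-82.9, -5.27, 43.0), (-22.9, -5.44, 46.0), (37.1, -5.97, 44.0), (97.1, -5.87, 49.0), (157.1, -5.64, 48.0), (-142.9, 0.0, 0.0)]
caps [(-82.9, -11.24), (-22.9, 0.61), (37.1, -0.67), (97.1, -1.49), (157.1, 2.08), (-142.9, -0.67)]
```

All five visible slots sit 5.5° clockwise of their sectors, and they agree closely. I'll turn back about 5.4° CCW, which puts the mark 4.3 mm off the window centre, inside the 7 mm allowed.

Request:
servo_tool(increments=[{"x": 0, "y": 0, "z": 0, "roll": -2, "grip": 1}, {"x": 0, "y": 0, "z": 0, "roll": -2.5, "grip": 1}, {"x": 0, "y": 0, "z": 0, "roll": -0.9, "grip": 1}, {"x": 0, "y": 0, "z": 0, "roll": 0, "grip": 1}, {"x": 0, "y": 0, "z": 0, "roll": 0, "grip": 1}])

```text
clock: 5.45
tcp_pos: [0.5947, -0.0262, 0.085]
orientation: [0.001, 0.963, 0.27, 0.002]
wrist_force: [0.8, -0.5, 6.2]
finger_gap: 0.0131
grip_force: 60.2
```

```bash
python3 -c "
from h import *
rep()"
```

```text
t 5.45 tcp [ 0.5947 -0.0262  0.085 ] yang -58.66 zax [ 0.004 -0.001 -1.   ] j [-0.179  0.429 -0.154  0.984 -0.     2.416]
F [ 0.8  -0.54  6.17] M [-0.281  0.03   0.003] gap 0.0131 grip 60.2
```

Request:
servo_tool(increments=[{"x": 0, "y": 0, "z": 0, "roll": 0, "grip": 0.5}, {"x": 0, "y": 0, "z": 0, "roll": 0, "grip": 0.3}, {"x": 0, "y": 0, "z": 0, "roll": 0, "grip": 0.3}, {"x": 0, "y": 0, "z": -25, "roll": 0, "grip": 0.3}, {"x": 0, "y": 0, "z": -35, "roll": 0, "grip": 0.3}])

```text
clock: 5.87
tcp_pos: [0.5899, -0.025, 0.1399]
orientation: [-0.002, 0.963, 0.27, -0.004]
wrist_force: [0.7, -0.7, -0.6]
finger_gap: 0.0601
grip_force: 0.0
```

Request:
servo_tool(increments=[{"x": 0, "y": 0, "z": -10, "roll": 0, "grip": 1}, {"x": 0, "y": 0, "z": 0, "roll": 0, "grip": 1}, {"x": 0, "y": 0, "z": 0, "roll": 0, "grip": 1}, {"x": 0, "y": 0, "z": 0, "roll": 0, "grip": 1}, {"x": 0, "y": 0, "z": 0, "roll": 0, "grip": 1}], grip_force=20)

```text
clock: 6.28
tcp_pos: [0.5919, -0.0254, 0.1515]
orientation: [-0.001, 0.963, 0.27, -0.001]
wrist_force: [0.5, -0.2, 0.2]
finger_gap: 0.0005
grip_force: 0.0
```

```bash
python3 -c "
from h import *
rep([.5255,-.0585,.12])"
```

```text
t 6.2833 tcp [ 0.5919 -0.0254  0.1515] yang -58.69 zax [-0.003  0.001 -1.   ] j [-0.178  0.383 -0.052  1.139  0.     2.417]
F [ 0.48 -0.16  0.16] M [ 0.024 -0.065  0.017] gap 0.0005 grip 0.0
tool shift mm [-73.9  -6.2  31.6]
```

Request:
servo_tool(increments=[{"x": -30, "y": -2, "z": 0, "roll": 0, "grip": 1}, {"x": -30, "y": -2, "z": 0, "roll": 0, "grip": 1}, {"x": -14, "y": -2.2, "z": 15, "roll": 0, "grip": 1}, {"x": 0, "y": 0, "z": 15, "roll": 0, "grip": 1}, {"x": 0, "y": 0, "z": 0, "roll": 0, "grip": 1}])

```text
clock: 6.7
tcp_pos: [0.5232, -0.0584, 0.1197]
orientation: [-0.002, 0.963, 0.269, -0.003]
wrist_force: [-0.1, 0.2, 0.1]
finger_gap: -0.0004
grip_force: 0.0
```

Request:
servo_tool(increments=[{"x": 0, "y": 0, "z": 0, "roll": 0, "grip": 1}, {"x": 0, "y": 0, "z": 0, "roll": 0, "grip": 1}, {"x": 0, "y": 0, "z": 0, "roll": 0, "grip": 1}])

```text
clock: 6.95
tcp_pos: [0.5275, -0.0587, 0.1238]
orientation: [0.0, 0.963, 0.27, 0.0]
wrist_force: [-0.5, -0.7, -0.5]
finger_gap: -0.0
grip_force: 0.0
```

```bash
python3 -c "
from h import *
rep([.5255,-.0585,.105])
snap('side','s2')
b=cv2.imread('pics/s2.png')[180:280,300:440]
cv2.imwrite('pics/c2.png',cv2.resize(b,(700,500),interpolation=3))
print(proj('side',[.5255,-.0585,.101]),proj('side',[.5255,-.0585,.085]))"
```

```text
t 6.95 tcp [ 0.5275 -0.0587  0.1238] yang -58.67 zax [ 0.001 -0.    -1.   ] j [-0.262  0.285 -0.264  1.021  0.     2.332]
F [-0.48 -0.67 -0.54] M [-0.001 -0.025 -0.047] gap -0.0 grip 0.0
tool shift mm [-1.6 -1.3 18.8]
[378.4656185  213.97277234] [378.09000368 220.99516568]
```

View pics/c2.png

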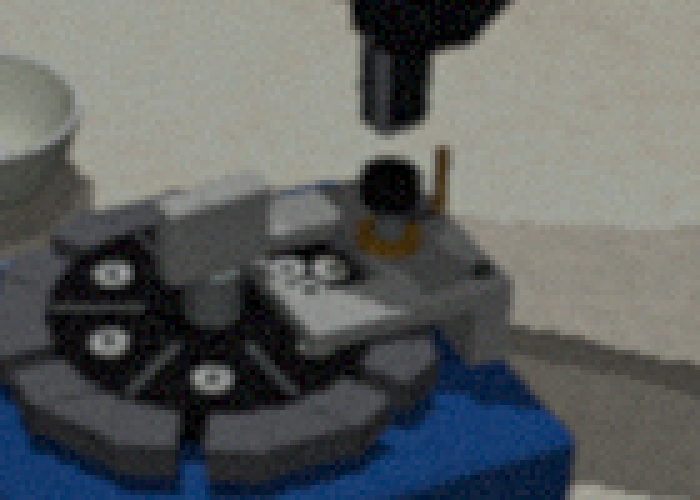

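The crop shows the shut fingers centred above the black head. The stud is still up and the three caps are in the window, so I'll push down in small steps.

Request:
servo_tool(increments=[{"x": -1.6, "y": -1.3, "z": 4, "roll": 0, "grip": 1}, {"x": 0, "y": 0, "z": 4, "roll": 0, "grip": 1}, {"x": 0, "y": 0, "z": 4, "roll": 0, "grip": 1}, {"x": 0, "y": 0, "z": 3, "roll": 0, "grip": 1}, {"x": 0, "y": 0, "z": 2, "roll": 0, "grip": 1}])

```text
clock: 7.42
tcp_pos: [0.5243, -0.0584, 0.1056]
orientation: [-0.0, 0.963, 0.27, -0.0]
wrist_force: [-0.2, -0.5, 0.2]
finger_gap: -0.0001
grip_force: 0.0
```

Request:
servo_tool(increments=[{"x": 0, "y": 0, "z": 1, "roll": 0, "grip": 1}, {"x": 0, "y": 0, "z": 1, "roll": 0, "grip": 1}, {"x": 0, "y": 0, "z": 1, "roll": 0, "grip": 1}, {"x": 0, "y": 0, "z": 1, "roll": 0, "grip": 1}, {"x": 0, "y": 0, "z": 1, "roll": 0, "grip": 1}])

```text
clock: 7.83
tcp_pos: [0.5248, -0.0585, 0.1019]
orientation: [0.0, 0.963, 0.27, 0.0]
wrist_force: [-2.5, 0.8, 7.1]
finger_gap: -0.0002
grip_force: 3.3
```

Request:
servo_tool(increments=[{"x": 0, "y": 0, "z": 1, "roll": 0, "grip": 1}, {"x": 0, "y": 0, "z": 1, "roll": 0, "grip": 1}, {"x": 0, "y": 0, "z": 1, "roll": 0, "grip": 1}, {"x": 0, "y": 0, "z": 1, "roll": 0, "grip": 1}, {"x": 0, "y": 0, "z": 1, "roll": 0, "grip": 1}])

```text
clock: 8.25
tcp_pos: [0.5248, -0.0586, 0.0972]
orientation: [0.0, 0.963, 0.27, 0.0]
wrist_force: [-1.7, 0.3, 7.0]
finger_gap: -0.0001
grip_force: 3.4
```

Request:
servo_tool(increments=[{"x": 0, "y": 0, "z": 1.5, "roll": 0, "grip": 1}, {"x": 0, "y": 0, "z": 1.5, "roll": 0, "grip": 1}, {"x": 0, "y": 0, "z": 1.5, "roll": 0, "grip": 1}, {"x": 0, "y": 0, "z": 1.5, "roll": 0, "grip": 1}, {"x": 0, "y": 0, "z": 1, "roll": 0, "grip": 1}])

```text
clock: 8.67
tcp_pos: [0.5248, -0.0585, 0.0902]
orientation: [0.0, 0.963, 0.27, 0.0]
wrist_force: [-2.3, 0.0, 6.3]
finger_gap: 0.0002
grip_force: 3.4
```

Request:
servo_tool(increments=[{"x": 0, "y": 0, "z": 0.5, "roll": 0, "grip": 1}, {"x": 0, "y": 0, "z": 0.5, "roll": 0, "grip": 1}, {"x": 0, "y": 0, "z": 0.5, "roll": 0, "grip": 1}, {"x": 0, "y": 0, "z": 0.5, "roll": 0, "grip": 1}])

```text
clock: 9.0
tcp_pos: [0.5248, -0.0585, 0.0882]
orientation: [0.0, 0.963, 0.27, 0.0]
wrist_force: [-2.6, 1.7, 6.1]
finger_gap: 0.0003
grip_force: 3.3
```

Request:
servo_tool(increments=[{"x": 0, "y": 0, "z": 0.5, "roll": 0, "grip": 1}, {"x": 0, "y": 0, "z": 0.5, "roll": 0, "grip": 1}, {"x": 0, "y": 0, "z": 0.5, "roll": 0, "grip": 1}, {"x": 0, "y": 0, "z": 0.5, "roll": 0, "grip": 1}, {"x": 0, "y": 0, "z": 0.5, "roll": 0, "grip": 1}])

```text
clock: 9.42
tcp_pos: [0.5248, -0.0586, 0.0857]
orientation: [0.0, 0.963, 0.27, 0.0]
wrist_force: [-2.3, -0.7, 7.3]
finger_gap: 0.0002
grip_force: 3.3
```

Request:
servo_tool(increments=[{"x": 0, "y": 0, "z": 0.4, "roll": 0, "grip": 1}, {"x": 0, "y": 0, "z": 0.4, "roll": 0, "grip": 1}, {"x": 0, "y": 0, "z": 0.4, "roll": 0, "grip": 1}])

```text
clock: 9.67
tcp_pos: [0.5248, -0.0586, 0.085]
orientation: [0.0, 0.963, 0.27, 0.0]
wrist_force: [-4.6, 1.5, 13.9]
finger_gap: 0.0003
grip_force: 6.6
```

The force rose at 85 mm, which is the stop. I'll lift clear and look at the stud.

Request:
servo_tool(increments=[{"x": 0, "y": 0, "z": -5, "roll": 0, "grip": 1}, {"x": 0, "y": 0, "z": -15, "roll": 0, "grip": 1}, {"x": 0, "y": 0, "z": -25, "roll": 0, "grip": 1}, {"x": 0, "y": 0, "z": -30, "roll": 0, "grip": 1}, {"x": 0, "y": 0, "z": 0, "roll": 0, "grip": 1}])

```text
clock: 10.08
tcp_pos: [0.5278, -0.0593, 0.1642]
orientation: [0.002, 0.963, 0.27, 0.004]
wrist_force: [0.9, -0.8, 0.4]
finger_gap: -0.0001
grip_force: 0.0
```

```bash
python3 -c "
from h import *
rep()
snap('side','s3')
b=cv2.imread('pics/s3.png')[180:280,300:440]
cv2.imwrite('pics/c3.png',cv2.resize(b,(700,500),interpolation=3))
E=lambda p:((proj('side',p)-[300,180])*5).round(0)
# stud measured top at start: crop (442,148) with head visible; find stud xy on jig -x line, then predicted tops
for d in (.088,.092,.096,.1):
  x,y=.5926-d*np.cos(np.radians(25.8)),-.0257-d*np.sin(np.radians(25.8))
  print(d,[(z,E([x,y,z])) for z in(.107,.105,.100,.0885)])"
```

```text
t 10.0833 tcp [ 0.5278 -0.0593  0.1642] yang -58.69 zax [ 0.009 -0.002 -1.   ] j [-0.263  0.252 -0.205  1.106  0.     2.332]
F [ 0.93 -0.78  0.44] M [-0.039 -0.095  0.013] gap -0.0001 grip 0.0
0.088 [(0.107, array([424., 149.])), (0.105, array([424., 154.])), (0.1, array([423., 165.])), (0.0885, array([422., 190.]))]
0.092 [(0.107, array([434., 147.])), (0.105, array([433., 152.])), (0.1, array([433., 163.])), (0.0885, array([431., 188.]))]
0.096 [(0.107, array([443., 145.])), (0.105, array([443., 149.])), (0.1, array([442., 160.])), (0.0885, array([440., 186.]))]
0.1 [(0.107, array([452., 143.])), (0.105, array([452., 147.])), (0.1, array([451., 158.])), (0.0885, array([449., 183.]))]
```

View pics/c3.png

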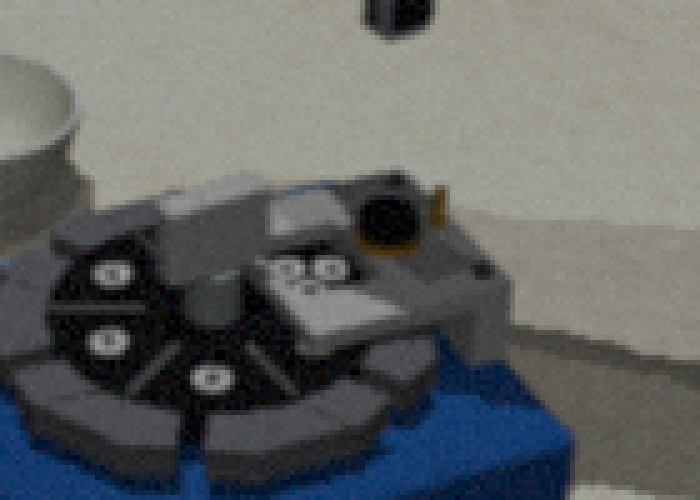

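The stud top is now at crop pixel (440,186). That matches the 88.5 mm predicted for a locked pin; riding on the rim it would be at row 160. The head sits on its bush, the caps are in the window and the robot is clear, so I'll hand in.

```bash
python3 -c "
from workcell import env
print(env.hand_in())"
```

```text
the job is handed in; nothing more can be done
None
```

The job is handed in: the three-cap sector shows in the window about 4 mm off centre, the lock head is fully down, the stud height shows the pin in its slot, the arm is clear, and the bystanders were not touched.

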